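# Press the ticket holder home behind the rack's front lip

## Task

The rack of heel pieces on the cobbler's bench lacks one ticket holder in its front channel. Lift the narrower of the two loose ticket holders out of its wooden stand, slide its blade down behind the front lip in the empty bay (either face to the front) and push it fully home against the sprung strip at the bottom. Finish while still holding it pressed home, so that a colleague can screw it fast, and leave the wider holder, the tin and the hammer where they are.

Things in the scene. Friction and masses are not known exactly. Their poses are not given: they have to be found in the camera images.
- ticket: The narrower loose ticket holder, upright in a stand at the start: below, an aluminium blade 4 mm thick (its x), 60 mm wide (its y) and 48 mm high; on it a black head with a paper card on each face, 12 mm thick, 60 mm wide and 30 mm high, which is the part to grip, across its thickness. Origin: middle of the blade's lower edge; z up; the head reaches from 48 to 78 mm above the origin. Alike front and back. About 80 g.
- ticket_wide: The other loose ticket holder, the same but 92 mm wide; too wide for the bay; leave it in its stand. Origin and axes alike.
- stand_a: Wooden stand, fixed, 60 mm (x) by 110 mm (y) by 35 mm high, with a slot 6 mm wide along its y, 25 mm deep, in which the narrow holder stands (its origin 10 mm above the bench). Origin: centre of the underside.
- stand_b: The same kind of stand, fixed, with the wide holder. The two stands may be in either place.
- rack: Fixed wooden rack, 220 mm wide: an aluminium ticket channel along its front (-x side), shelf board behind it with its top 86 mm above the bench, and steel bins on the board from 108 mm behind the channel, up to 126 mm above the bench. Origin: on the bench, under the middle of the channel; x points to the back, y along the channel. The channel has two bays, 44 mm to either side of the middle: one holds a fitted ticket holder that stays, the other is empty.
- bay_mouth (a point): Centre of the open top of the empty bay, 94 mm above the bench; x points to the rack's back, across the slot, y along it, z up. The slot is 8 mm wide between front lip and back and 76 mm long; its top 10 mm flares to about 20 mm. The sprung strip on its floor has its top 28 mm below this point when free and 36 mm below when pressed fully down: the holder is home when its blade's lower edge is there. The holder's head then stays 12 mm above the mouth.
- strip (a joint): Travel of the sprung strip in the empty bay: 0 free, 0.008 m fully down (a hard stop). It resists with 3 N at first and 9 N fully down, and pushes the holder up again when let go.
- tin: Flat closed tin of polish, 76 mm across, 30 mm high, loose on the bench; leave it. Origin: centre of its underside.
- hammer: Hammer, 240 mm long, lying loose on the bench along its x; leave it. Origin on the bench under it.

How it is judged:
By the outcome, as a careful person would: the job done as asked, in the order asked, and still so for the second after the job is handed in, while the arm keeps its last pose, push and grip.
It also fails if it takes over 42 s, if anything falls off the work surface, if the arm or the gripper's body presses on something with over 40 N, if the wrist force passes 120 N, or if a joint passes its speed limit or range.

## Robot

A 7-joint arm with a two-finger parallel gripper is mounted at the origin on the work surface. World frame = base frame: x ahead of the robot, y to its left, z up, the work surface at z = 0. Lengths are in m, angles in rad, forces in N, time in s.
With the tool pointing down it reaches from about 0.4 to 0.85 m from the base axis. Payload 4.5 kg.
Tool frame: the origin (TCP) lies at the very end of the fingers, on their centre line; the grasp point (between the pads) lies 19 mm behind it; z points along the fingers, y is the line along which they close (so a half turn about z gives the same grasp; the last joint's range is limited). The gripper opens to 88 mm and grips with 3 to 60 N. Pads are 18 mm wide; open, the fingers measure 123 mm over their backs; the gripper's body (75 mm by 187 mm) begins 45 mm behind the grasp point.
Start: joints at [1.312, 0.689, -0.195, 1.565, 0.157, 0.902, -0.215], TCP at [0.18, -0.598, 0.239] pointing down, gripper open.
Joint ranges: [-3.01, 3.01], [-0.46, 2.08], [-1.47, 1.51], [0.13, 2.56], [-1, 4.14], [0.04, 2.09], [-2.66, 2.66]. Speed limits (rad/s): [2.57, 2.57, 3.14, 3.14, 3.14, 3.14, 3.14].

## Interface

Orientations are given as a unit quaternion [w, x, y, z].
In Python, from cell import observe, read_camera, camera_params, job_done gives the robot as it stands.
- The arm moves only by the tool drive_tool, never from a script. Its argument "plan" is a list of rows, each an object with "angular": the turn, a rotation vector about the tool's x, y, z as a fraction of full scale, a list of three; "delta_pos": the shift along the tool's x, y, z as a fraction of full scale, a list of three; "grip": the opening, from 0 (shut) to 1 (fully open). In form: [{"angular": [rx, ry, rz], "delta_pos": [dx, dy, dz], "grip": grip}, ...]. A call has 1 to 10 rows; each row shifts and turns the commanded pose from where the row before left it, along the tool's axes as they then stand; what a row does not reach is not made up. Full scale, the value 1, is 0.6 m for a shift and 90 degrees for a turn. A row lasts 1/8 s, in which the tool goes at most 62.5 mm and 10.7 degrees, less where a joint would pass 70% of its speed; a pose out of reach is approached as far as the arm can. A call with a number of a shift or a turn outside -1 to 1 is refused whole. A call with a gripper value outside its range is refused whole. The fingers move at their own pace and stop on an object; "force" is the grip in N (left out, the last holds). Time passes only in rows, so rows that do not move let the fingers close. It gives the time, the measured TCP pose, the force, the opening and the grip force at its end, in the units of the state.
- observe(): the state, without advancing time (a new reading comes with each control period).
- read_camera(name): name is "scene" or "top" or "wrist"; returns (picture, depth): 400x640x3 uint8, red, green, blue; 400x640 float32, m along the optical axis (not along the pixel's ray), 0 where there is no reading.
- camera_params(name): a dict with "mtx" (3x3 intrinsics, pixels), "dist" ([k1, k2, p1, p2, k3] as OpenCV has them; the pictures are not rectified), "T" (4x4, takes a point from camera to world coordinates); the wrist camera has in their place "T_tool_cam" (4x4, takes a point from camera to tool coordinates, whose origin is the TCP and whose axes are the flange's). Camera axes: x right, y down, z forward; pixel columns grow to the right and rows downward; lengths in m; the calibration is good to about 2 mm. A picture is of the moment at which its call begins: read the wrist's pose just before it. camera_params takes no time and is no camera call.
- job_done(): hands the job in; it is judged then, once.
The state is a dict: "time": time; "qpos": joint angles; "qd": joint speeds; "joint_torque": joint torques, N m; "eef_pos": TCP position; "tcp_rot": TCP orientation; "wrist_force": force on the tool from outside, world axes, zero at the start; "ft_torque": the same for the moment, N m; "opening": finger opening in m; "grip_force": force on a finger pad.
Only numpy, scipy, OpenCV 4.12 (cv2) and the standard library are available. Lean on these libraries where they do the work, as an engineer would, in place of code of your own. Each camera call takes 0.05 s, during which the arm holds its last target. There are 200 camera calls.

## Working session

There is one attempt and no reset: what is moved stays moved. The work goes in short steps, Python scripts to look and compute and a tool call to move; the robot and the scene stay as the last step left them, time stands still between calls to the robot, and variables do not carry over. Pictures are saved under pics/ and viewed, at most 10 in all, crops included, and the job is handed in when it is done.

Besides the shell and the picture viewer there is one more tool, called after "Request:" as a command line: name --argument value ..., lists and objects as JSON in quotes. drive_tool: Moves the arm, as the interface text tells. Its arguments: {"type":"object","properties":{"plan":{"type":"array","items":{"type":"object","properties":{"angular":{"type":"array","items":{"type":"number"}},"delta_pos":{"type":"array","items":{"type":"number"}},"grip":{"type":"number"}}}},"force":{"type":"number"}},"required":["plan"]}

```bash
mkdir -p pics
cat > h.py <<'E'
import numpy as np, cv2, json
from cell import observe, read_camera, camera_params, job_done
from scipy.spatial.transform import Rotation as R
def rot(q): return R.from_quat([q[1],q[2],q[3],q[0]]).as_matrix()
def snap(n,f):
    s=observe(); p,d=read_camera(n); c=camera_params(n)
    if n=='wrist':
        T=np.eye(4);T[:3,:3]=rot(s['tcp_rot']);T[:3,3]=s['eef_pos'];T=T@np.array(c['T_tool_cam'])
    else: T=np.array(c['T'])
    cv2.imwrite(f'pics/{f}.png',p[:,:,::-1]); np.savez(f'pics/{f}.npz',d=d,T=T,K=c['mtx'],D=c['dist'],p=p)
def ray(f,u,v):
    z=np.load(f'pics/{f}.npz'); r=cv2.undistortPoints(np.array([[[u,v]]],float),z['K'],z['D'])[0,0]
    return z['T'][:3,3], z['T'][:3,:3]@np.array([r[0],r[1],1.]), z['d'][int(v),int(u)]
def pd(f,u,v):
    o,r,d=ray(f,u,v); return o+r*d
def pz(f,u,v,h):
    o,r,d=ray(f,u,v); return o+r*(h-o[2])/r[2]
def tri(*obs):
    A=np.zeros((3,3));b=np.zeros(3)
    for f,u,v in obs:
        o,r,_=ray(f,u,v); r=r/np.linalg.norm(r);P=np.eye(3)-np.outer(r,r);A+=P;b+=P@o
    return np.linalg.solve(A,b)
def cloud(f):
    z=np.load(f'pics/{f}.npz');d=z['d'];v,u=np.mgrid[0:400,0:640]
    r=cv2.undistortPoints(np.stack([u,v],-1).reshape(-1,1,2).astype(float),z['K'],z['D'])[:,0].reshape(400,640,2)
    c=np.dstack([r,np.ones((400,640))])*d[...,None]
    return c@z['T'][:3,:3].T+z['T'][:3,3]
E
python3 - <<'E'
from h import *
np.set_printoptions(precision=4,suppress=True)
for n in('scene','top','wrist'):
    snap(n,n+'0')
a=cv2.imread('pics/scene0.png');b=cv2.imread('pics/top0.png')
s=observe();print(s)
for n in('scene','top'): print(camera_params(n)['T'])
print(camera_params('wrist'))
E
```

```text
{'time': 0.15, 'qpos': array([ 1.3118,  0.6898, -0.1945,  1.5661,  0.1573,  0.9025, -0.2151]), 'qd': array([-0.0003, -0.002 , -0.0031, -0.0049, -0.0024,  0.0015, -0.0011]), 'joint_torque': array([ -0.0018, -52.7867,  -1.2687, -15.3587,  -0.0525,   0.0039,
         0.0001]), 'eef_pos': array([ 0.1802, -0.598 ,  0.2381]), 'tcp_rot': array([-0.0007,  0.9893,  0.1459, -0.0001]), 'wrist_force': array([-0.1751,  0.3238,  0.7728]), 'ft_torque': array([-0.0002, -0.021 , -0.0101]), 'grip_force': 0.0, 'opening': 0.08783296783591651}
[[-0.8232  0.3156 -0.4719  0.9984]
 [ 0.5674  0.4839 -0.6662  0.6493]
 [ 0.0181 -0.8162 -0.5774  0.702 ]
 [ 0.      0.      0.      1.    ]]
[[ 0.0213 -0.9856  0.1677  0.3441]
 [-0.9998 -0.022  -0.0025 -0.0534]
 [ 0.0062 -0.1676 -0.9858  0.8937]
 [ 0.      0.      0.      1.    ]]
{'mtx': array([[359.1772,   0.    , 324.5681],
       [  0.    , 359.1772, 201.5309],
       [  0.    ,   0.    ,   1.    ]]), 'dist': array([-0.0293,  0.    ,  0.    ,  0.    ,  0.    ]), 'T_tool_cam': array([[-0.0013, -0.9505, -0.3108,  0.081 ],
       [ 1.    , -0.0007, -0.0019,  0.0005],
       [ 0.0016, -0.3108,  0.9505, -0.145 ],
       [ 0.    ,  0.    ,  0.    ,  1.    ]])}
```

View pics/top0.png

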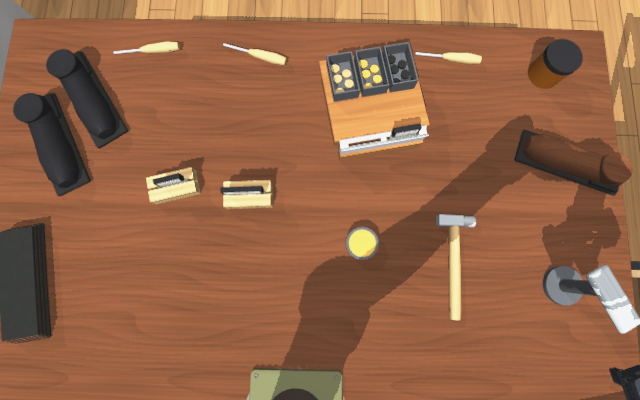

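View pics/scene0.png

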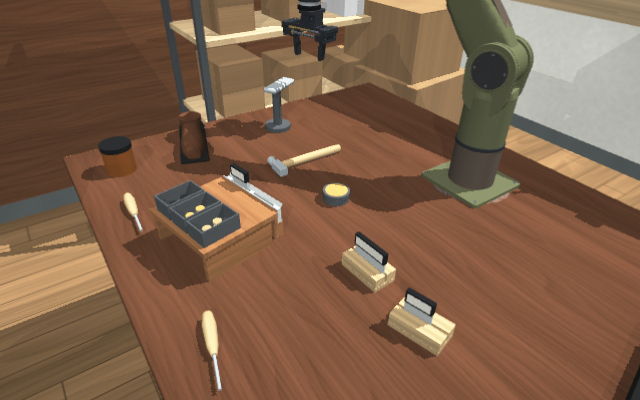

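The top view shows the narrow holder at about (170,182), the wide one at (243,190), and the rack channel from (340,148) to (428,133). The fitted holder is at (406,130), so the empty bay is the left (+y) one at about (363,143). Next I'll enlarge these areas.

Run:
```python
import cv2,numpy as np
t=cv2.imread('pics/top0.png');s=cv2.imread('pics/scene0.png')
def c(im,x,y,w,h,k): return cv2.resize(im[y:y+h,x:x+w],(400,300),interpolation=cv2.INTER_CUBIC)
o=np.vstack([np.hstack([c(t,140,160,64,48,1),c(t,330,115,104,78,1)]),np.hstack([c(s,380,280,80,60,1),c(s,215,155,80,60,1)])])
cv2.imwrite('pics/crop1.png',o)
```

```text
(no output)
```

View pics/crop1.png

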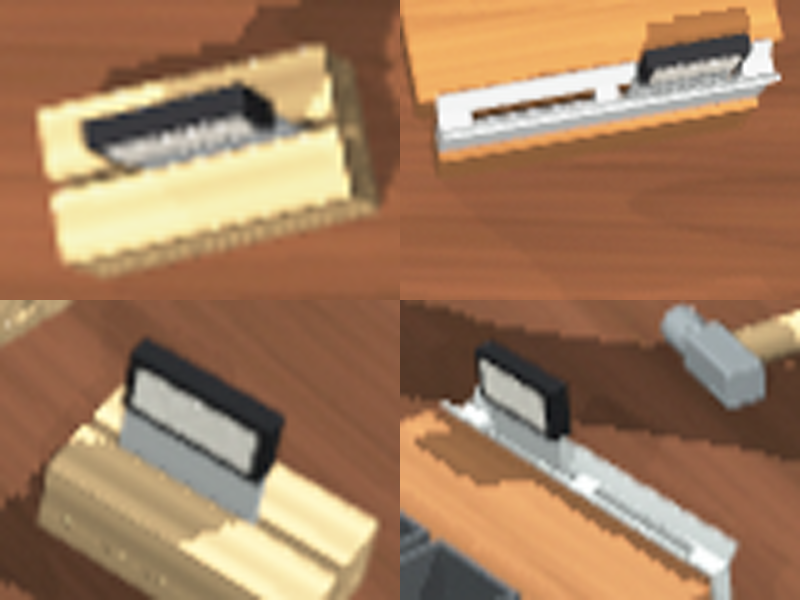

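The crops show the narrow head (top corners near (154,179) and (179,174) in top, (409,288) and (437,303) in scene) and the empty slot at about (349,144) to (379,139) in top.

Run:
```python
from h import *
np.set_printoptions(precision=4,suppress=True)
# top crop: head top far corners; in scene: left end is -y? right end is +y
tl=('top0',153.6,179.7);tr=('top0',178.6,174)
print('holder +y end',tri(tl,('scene0',436.4,303.5)),'-y end',tri(tr,('scene0',408.5,288)))
for n in('top0','scene0'):
    c=cloud(n)
    for nm,(cx,cy) in {'nar':(0.61,.27),'wide':(.6,.07)}.items():
        m=(c[...,2]>.064)&(c[...,2]<.1)&(abs(c[...,0]-cx)<.09)&(abs(c[...,1]-cy)<.09)
        P=c[m]; print(n,nm,len(P), P.mean(0) if len(P) else '', P[:,2].max() if len(P) else '')
        if len(P)>5:
            q=P[:,:2]-P[:,:2].mean(0); w=np.linalg.svd(q,full_matrices=False)[2][0]; t=q@w; print(w,np.degrees(np.arctan2(-w[0],w[1])),t.min(),t.max())
# rack slot ends at z=.094 from top; channel ends
k=104/400
for nm,(u,v) in {'slotL':(475,115),'slotR':(595,95),'chanL':(437,145),'chanR':(780,78),'headL':(643,55),'headR':(748,40)}.items():
    h=.136 if 'head' in nm else .094
    p=(330+(u-400)*k,115+v*k); print(nm,p,pz('top0',*p,h),pd('top0',*p))
k=.2
for nm,(u,v) in {'slotR':(595,488),'slotL':(692,556),'chanL':(735,545),'chanR':(443,405)}.items():
    p=(215+(u-400)*k,155+(v-300)*k); print('sc',nm,p,pz('scene0',*p,.094),pd('scene0',*p))
```

```text
holder +y end [0.5115 0.3255 0.0913] -y end [0.5262 0.2702 0.0912]
top0 nar 64 [0.5235 0.2808 0.0856] 0.09304750164709452
[ 0.1049 -0.9945] -173.97605436327993 -0.028778772427780784 0.012217954089850129
top0 wide 0  
scene0 nar 298 [0.5252 0.2926 0.0795] 0.09300058137225153
[-0.1846  0.9828] 10.639714630426539 -0.02352037039361561 0.03081144093758298
scene0 wide 0  
slotL (349.5, 144.9) [ 0.6016 -0.1079  0.094 ] [ 0.6065 -0.1089  0.0788]
slotR (380.7, 139.7) [ 0.6154 -0.1777  0.094 ] [ 0.6189 -0.1793  0.0835]
chanL (339.62, 152.7) [ 0.583  -0.0861  0.094 ] [ 0.5966 -0.088   0.0486]
chanR (428.8, 135.28) [ 0.6285 -0.2863  0.094 ] [ 0.6273 -0.2853  0.0973]
headL (393.18, 129.3) [ 0.625 -0.198  0.136] [ 0.6252 -0.1981  0.1354]
headR (420.48, 125.4) [ 0.6353 -0.2568  0.136 ] [ 0.6348 -0.2564  0.1372]
sc slotR (254.0, 192.6) [ 0.6223 -0.1678  0.094 ] [ 0.6154 -0.1827  0.0829]
sc slotL (273.4, 206.2) [ 0.6105 -0.0927  0.094 ] [ 0.6119 -0.0901  0.0961]
sc chanL (282.0, 204.0) [ 0.5892 -0.0893  0.094 ] [ 0.5271 -0.2016  0.0016]
sc chanR (223.6, 176.0) [ 0.6526 -0.278   0.094 ] [ 0.6016 -0.4147  0.0044]
```

```bash
cat >> h.py <<'E'
def plan(wps,P=None,psi=None):
    "wps: (x,y,z,psi_deg,rows); prints rows in tool axes/fractions, assuming tool down"
    s=observe(); M=rot(s['tcp_rot'])
    if P is None: P=np.array(s['eef_pos']); psi=np.degrees(np.arctan2(M[1,0],M[0,0]))
    print('at',P.round(4),round(psi,2),'tilt',M[:,2].round(4),'t',s['time'],'F',s['wrist_force'].round(1))
    for x,y,z,ps,n in wps:
        D=(np.array([x,y,z])-P)/n; dp=(ps-psi)/n
        for i in range(n):
            a=np.radians(psi);c,q=np.cos(a),np.sin(a)
            print(f'[0,0,{-dp/90:.4f}] [{(c*D[0]+q*D[1])/.6:.4f},{(q*D[0]-c*D[1])/.6:.4f},{-D[2]/.6:.4f}]')
            psi+=dp
        P=np.array([x,y,z])
E
python3 - <<'E'
from h import *
plan([(.45,-.2,.27,59,9),(.5,.2,.25,103,8),(.52,.296,.22,103,2)])
E
```

```text
at [ 0.1802 -0.598   0.2381] 16.78 tilt [-5.0e-04  1.3e-03 -1.0e+00] t 0.15 F [-0.2  0.3  0.8]
[0,0,-0.0521] [0.0691,-0.0561,-0.0059]
[0,0,-0.0521] [0.0735,-0.0503,-0.0059]
[0,0,-0.0521] [0.0773,-0.0441,-0.0059]
[0,0,-0.0521] [0.0807,-0.0376,-0.0059]
[0,0,-0.0521] [0.0835,-0.0309,-0.0059]
[0,0,-0.0521] [0.0857,-0.0240,-0.0059]
[0,0,-0.0521] [0.0874,-0.0169,-0.0059]
[0,0,-0.0521] [0.0885,-0.0097,-0.0059]
[0,0,-0.0521] [0.0890,-0.0024,-0.0059]
[0,0,-0.0611] [0.0768,-0.0340,0.0042]
[0,0,-0.0611] [0.0797,-0.0265,0.0042]
[0,0,-0.0611] [0.0819,-0.0187,0.0042]
[0,0,-0.0611] [0.0833,-0.0108,0.0042]
[0,0,-0.0611] [0.0839,-0.0027,0.0042]
[0,0,-0.0611] [0.0838,0.0053,0.0042]
[0,0,-0.0611] [0.0829,0.0133,0.0042]
[0,0,-0.0611] [0.0813,0.0212,0.0042]
[0,0,-0.0000] [0.0742,0.0342,0.0250]
[0,0,-0.0000] [0.0742,0.0342,0.0250]
```

Request:
drive_tool --plan '[{"angular": [0, 0, -0.052], "delta_pos": [0.069, -0.056, -0.006], "grip": 1}, {"angular": [0, 0, -0.052], "delta_pos": [0.0735, -0.05, -0.006], "grip": 1}, {"angular": [0, 0, -0.052], "delta_pos": [0.077, -0.044, -0.006], "grip": 1}, {"angular": [0, 0, -0.052], "delta_pos": [0.081, -0.0375, -0.006], "grip": 1}, {"angular": [0, 0, -0.052], "delta_pos": [0.0835, -0.031, -0.006], "grip": 1}, {"angular": [0, 0, -0.052], "delta_pos": [0.0855, -0.024, -0.006], "grip": 1}, {"angular": [0, 0, -0.052], "delta_pos": [0.0875, -0.017, -0.006], "grip": 1}, {"angular": [0, 0, -0.052], "delta_pos": [0.0885, -0.01, -0.006], "grip": 1}, {"angular": [0, 0, -0.052], "delta_pos": [0.089, -0.0025, -0.006], "grip": 1}]'

```text
time: 1.27
eef_pos: [0.451, -0.1995, 0.2712]
tcp_rot: [0.0, 0.87, 0.493, -0.0]
wrist_force: [0.5, -0.8, -0.7]
opening: 0.0883
grip_force: 0.0
```

Request:
drive_tool --plan '[{"angular": [0, 0, -0.061], "delta_pos": [0.077, -0.034, 0.004], "grip": 1}, {"angular": [0, 0, -0.061], "delta_pos": [0.08, -0.0265, 0.004], "grip": 1}, {"angular": [0, 0, -0.061], "delta_pos": [0.082, -0.0185, 0.004], "grip": 1}, {"angular": [0, 0, -0.061], "delta_pos": [0.083, -0.011, 0.004], "grip": 1}, {"angular": [0, 0, -0.061], "delta_pos": [0.084, -0.0025, 0.004], "grip": 1}, {"angular": [0, 0, -0.061], "delta_pos": [0.084, 0.0055, 0.004], "grip": 1}, {"angular": [0, 0, -0.061], "delta_pos": [0.083, 0.0135, 0.004], "grip": 1}, {"angular": [0, 0, -0.061], "delta_pos": [0.081, 0.021, 0.004], "grip": 1}, {"angular": [0, 0, 0], "delta_pos": [0.074, 0.034, 0.025], "grip": 1}, {"angular": [0, 0, 0], "delta_pos": [0.074, 0.034, 0.025], "grip": 1}]'

```text
time: 2.52
eef_pos: [0.522, 0.2961, 0.2213]
tcp_rot: [0.0, 0.624, 0.782, -0.0]
wrist_force: [0.4, 0.9, 0.5]
opening: 0.0883
grip_force: 0.0
```

Request:
drive_tool --plan '[{"angular": [0, 0, 0], "delta_pos": [0, 0, 0], "grip": 1}, {"angular": [0, 0, 0], "delta_pos": [0, 0, 0], "grip": 1}]'

```text
time: 2.78
eef_pos: [0.5216, 0.2938, 0.2215]
tcp_rot: [0.0, 0.624, 0.782, -0.001]
wrist_force: [0.3, 0.0, -0.2]
opening: 0.0883
grip_force: 0.0
```

Run:
```python
from h import *
plan([]); snap('wrist','w1')
```

```text
at [0.5216 0.2938 0.2215] 102.8 tilt [-6.0e-04 -1.8e-03 -1.0e+00] t 2.775 F [ 0.3  0.  -0.2]
```

View pics/w1.png

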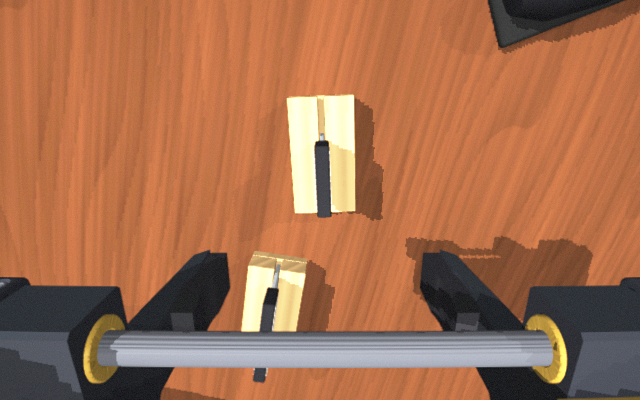

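The wrist view shows the narrow holder at (323, 140–216) and the wide one at (268, 290–380). The narrow head is nearly aligned with the tool, so I'll use depth for its top face.

```bash
python3 - <<'E'
from h import *
np.set_printoptions(precision=4,suppress=True)
c=cloud('w1');p=np.load('pics/w1.npz')['p'].astype(int)
sub=np.zeros((400,640),bool);sub[130:225,305:345]=1
dark=sub&(p.sum(2)<200)
P=c[dark];print(len(P),np.percentile(P[:,2],[5,25,50,75,95,100]))
top=dark&(c[...,2]>np.percentile(P[:,2],75)-.004)
v,u=np.nonzero(top);print(u.min(),u.max(),v.min(),v.max())
Q=c[top];r=cv2.minAreaRect((Q[:,:2]*1000).astype(np.float32));print(r,Q.mean(0))
# image rect
print(cv2.minAreaRect(np.stack([u,v],1).astype(np.float32)))
E
python3 -c "
import cv2;a=cv2.imread('pics/w1.png')[130:225,295:350];cv2.imwrite('pics/c2.png',cv2.resize(a,None,fx=6,fy=6,interpolation=cv2.INTER_CUBIC))"
```

```text
129 [0.0646 0.0757 0.086  0.0868 0.0878 0.0886]
315 330 145 215
((518.6439208984375, 299.5250244140625), (10.269007682800293, 58.08428192138672), 14.67977523803711) [0.5182 0.3095 0.0865]
((322.43804931640625, 180.01754760742188), (70.40312957763672, 13.118596076965332), 88.21009063720703)
```

View pics/c2.png

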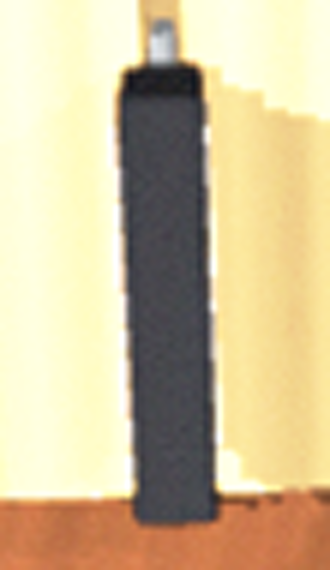

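The crop shows the head's top face with corners at about (315.3,146.2), (328.8,146.2), (317.5,216.7) and (331.2,216.7).

Run:
```python
from h import *
q=[pz('w1',u,v,.0875) for u,v in((315.3,146.2),(328.8,146.2),(331.2,216.7),(317.5,216.7))]
for a in q: print(a.round(4))
m=sum(q)/4; d=(q[0]+q[1]-q[2]-q[3])/2; psi=np.degrees(np.arctan2(d[1],d[0]));print(m.round(4),psi,np.linalg.norm(d))
plan([(m[0],m[1],.11,psi,4),(m[0],m[1],.054,psi,3)])
```

```text
[0.5068 0.326  0.0875]
[0.5171 0.3283 0.0875]
[0.5321 0.2717 0.0875]
[0.5211 0.2692 0.0875]
[0.5193 0.2988 0.0875] 104.46836292651561 0.058541514208807086
at [0.5219 0.2931 0.2218] 102.73 tilt [-1.0e-04 -1.8e-03 -1.0e+00] t 2.825 F [ 0.2 -0.9 -0.2]
[0,0,-0.0048] [0.0026,-0.0005,0.0466]
[0,0,-0.0048] [0.0026,-0.0005,0.0466]
[0,0,-0.0048] [0.0026,-0.0005,0.0466]
[0,0,-0.0048] [0.0026,-0.0005,0.0466]
[0,0,-0.0000] [0.0000,0.0000,0.0311]
[0,0,-0.0000] [0.0000,0.0000,0.0311]
[0,0,-0.0000] [0.0000,0.0000,0.0311]
```

Request:
drive_tool --plan '[{"angular": [0, 0, -0.005], "delta_pos": [0.0025, -0.0005, 0.0465], "grip": 0.6}, {"angular": [0, 0, -0.005], "delta_pos": [0.0025, -0.0005, 0.0465], "grip": 0.6}, {"angular": [0, 0, -0.005], "delta_pos": [0.0025, -0.0005, 0.0465], "grip": 0.6}, {"angular": [0, 0, -0.005], "delta_pos": [0.0025, -0.0005, 0.0465], "grip": 0.6}, {"angular": [0, 0, 0], "delta_pos": [0, 0, 0.031], "grip": 0.6}, {"angular": [0, 0, 0], "delta_pos": [0, 0, 0.031], "grip": 0.6}, {"angular": [0, 0, 0], "delta_pos": [0, 0, 0.031], "grip": 0.6}, {"angular": [0, 0, 0], "delta_pos": [0, 0, 0], "grip": 0.6}]'

```text
time: 3.82
eef_pos: [0.5185, 0.2997, 0.0532]
tcp_rot: [-0.0, 0.611, 0.791, -0.001]
wrist_force: [0.2, -0.4, -0.3]
opening: 0.0529
grip_force: 0.0
```

Request:
drive_tool --plan '[{"angular": [0, 0, 0], "delta_pos": [0, 0, 0], "grip": 0}, {"angular": [0, 0, 0], "delta_pos": [0, 0, 0], "grip": 0}, {"angular": [0, 0, 0], "delta_pos": [0, 0, 0], "grip": 0}, {"angular": [0, 0, 0], "delta_pos": [0, 0, 0], "grip": 0}, {"angular": [0, 0, 0], "delta_pos": [0, 0, 0], "grip": 0}, {"angular": [0, 0, 0], "delta_pos": [0, 0, 0], "grip": 0}]' --force 45

```text
time: 4.58
eef_pos: [0.5194, 0.3004, 0.0547]
tcp_rot: [0.0, 0.611, 0.791, 0.0]
wrist_force: [-0.8, -0.0, 2.5]
opening: 0.0119
grip_force: 45.0
```

Run:
```python
from h import *
plan([]); print(observe()['opening'],observe()['grip_force'])
```

```text
at [0.5194 0.3004 0.0547] 104.61 tilt [ 5.e-04  1.e-04 -1.e+00] t 4.575 F [-0.8 -0.   2.5]
0.011924563741055551 45.000270679593086
```

Run:
```python
from h import *
plan([(.519,.300,.25,104.6,5),(.622,-.19,.25,101.5,10)])
```

```text
at [0.5194 0.3004 0.0547] 104.61 tilt [ 5.e-04  1.e-04 -1.e+00] t 4.575 F [-0.8 -0.   2.5]
[0,0,0.0000] [-0.0001,-0.0002,-0.0651]
[0,0,0.0000] [-0.0001,-0.0002,-0.0651]
[0,0,0.0000] [-0.0001,-0.0002,-0.0651]
[0,0,0.0000] [-0.0001,-0.0002,-0.0651]
[0,0,0.0000] [-0.0001,-0.0002,-0.0651]
[0,0,0.0034] [-0.0834,-0.0040,-0.0000]
[0,0,0.0034] [-0.0834,-0.0035,-0.0000]
[0,0,0.0034] [-0.0834,-0.0031,-0.0000]
[0,0,0.0034] [-0.0834,-0.0026,-0.0000]
[0,0,0.0034] [-0.0834,-0.0022,-0.0000]
[0,0,0.0034] [-0.0834,-0.0017,-0.0000]
[0,0,0.0034] [-0.0834,-0.0013,-0.0000]
[0,0,0.0034] [-0.0834,-0.0008,-0.0000]
[0,0,0.0034] [-0.0835,-0.0004,-0.0000]
[0,0,0.0034] [-0.0835,0.0001,-0.0000]
```

Request:
drive_tool --plan '[{"angular": [0, 0, 0], "delta_pos": [0, 0, -0.03], "grip": 0}, {"angular": [0, 0, 0], "delta_pos": [0, 0, -0.06], "grip": 0}, {"angular": [0, 0, 0], "delta_pos": [0, 0, -0.08], "grip": 0}, {"angular": [0, 0, 0], "delta_pos": [0, 0, -0.08], "grip": 0}, {"angular": [0, 0, 0], "delta_pos": [0, 0, -0.05], "grip": 0}, {"angular": [0, 0, 0], "delta_pos": [0, 0, -0.025], "grip": 0}]'

```text
time: 5.32
eef_pos: [0.5194, 0.3008, 0.2521]
tcp_rot: [0.0, 0.611, 0.791, 0.001]
wrist_force: [-0.5, -0.4, -0.7]
opening: 0.0118
grip_force: 45.0
```

Request:
drive_tool --plan '[{"angular": [0, 0, 0.0035], "delta_pos": [-0.0835, -0.004, 0], "grip": 0}, {"angular": [0, 0, 0.0035], "delta_pos": [-0.0835, -0.0035, 0], "grip": 0}, {"angular": [0, 0, 0.0035], "delta_pos": [-0.0835, -0.003, 0], "grip": 0}, {"angular": [0, 0, 0.0035], "delta_pos": [-0.0835, -0.0025, 0], "grip": 0}, {"angular": [0, 0, 0.0035], "delta_pos": [-0.0835, -0.002, 0], "grip": 0}, {"angular": [0, 0, 0.0035], "delta_pos": [-0.0835, -0.0015, 0], "grip": 0}, {"angular": [0, 0, 0.0035], "delta_pos": [-0.0835, -0.0015, 0], "grip": 0}, {"angular": [0, 0, 0.0035], "delta_pos": [-0.0835, -0.001, 0], "grip": 0}, {"angular": [0, 0, 0.0035], "delta_pos": [-0.0835, -0.0005, 0], "grip": 0}, {"angular": [0, 0, 0.0035], "delta_pos": [-0.0835, 0, 0], "grip": 0}]'

```text
time: 6.58
eef_pos: [0.6216, -0.1916, 0.2489]
tcp_rot: [-0.001, 0.633, 0.774, -0.0]
wrist_force: [-0.0, 0.6, -0.4]
opening: 0.0113
grip_force: 45.0
```

Request:
drive_tool --plan '[{"angular": [0, 0, 0], "delta_pos": [0, 0, 0], "grip": 0}, {"angular": [0, 0, 0], "delta_pos": [0, 0, 0], "grip": 0}, {"angular": [0, 0, 0], "delta_pos": [0, 0, 0], "grip": 0}]'

```text
time: 6.95
eef_pos: [0.622, -0.188, 0.2495]
tcp_rot: [-0.001, 0.632, 0.775, 0.0]
wrist_force: [0.7, -0.0, -0.3]
opening: 0.0114
grip_force: 45.0
```

Run:
```python
from h import *
plan([]); snap('wrist','w2')
```

```text
at [ 0.622  -0.188   0.2495] 101.64 tilt [-6.0e-04  1.1e-03 -1.0e+00] t 6.95 F [ 0.7 -0.  -0.3]
```

View pics/w2.png

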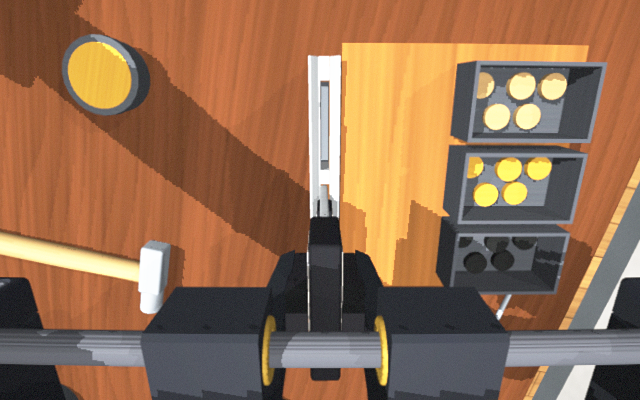

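The wrist view shows the empty bay slot at columns 320–330, rows 82–170, with the held holder below it at (324, 185–380). I'll enlarge this.

```bash
python3 -c "
import cv2;a=cv2.imread('pics/w2.png')[45:245,265:385];a=cv2.resize(a,None,fx=6,fy=6,interpolation=cv2.INTER_CUBIC)
import numpy as np
cv2.imwrite('pics/c3.png',np.hstack([a[:600,:400+0][:, :],a[600:,150:550]])) if 0 else cv2.imwrite('pics/c3.png',np.hstack([a[:600,180:560],a[600:1200,180:560]]))"
```

```text
(no output)
```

View pics/c3.png

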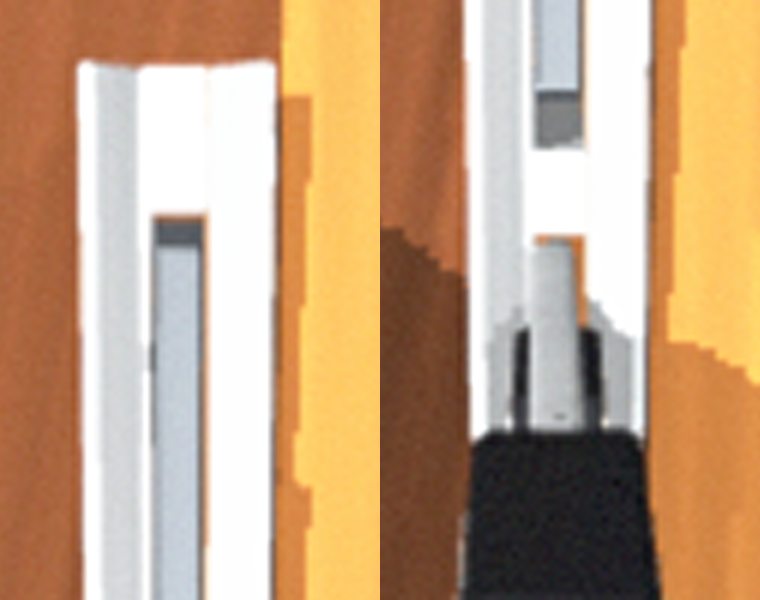

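Run:
```python
from h import *
np.set_printoptions(precision=4,suppress=True)
s=observe()
M=np.array([[np.cos(np.radians(101.64)),np.sin(np.radians(101.64)),0],[np.sin(np.radians(101.64)),-np.cos(np.radians(101.64)),0],[0,0,-1]])
z=.084
a=pz('w2',324.7,80.8,z);b=pz('w2',324.8,169.7,z);m=(a+b)/2;d=a-b
psi=np.degrees(np.arctan2(d[1],d[0]))
print(a,b,m,psi,np.linalg.norm(d))
print('depth near slot',pd('w2',318,110),pd('w2',335,110),pd('w2',324,73),pd('w2',324,110),pd('w2',324,177))
print('tri +y',tri(('w2',324.7,80.8),('top0',349.5,144.4)),'-y',tri(('w2',324.8,169.7),('top0',380.7,139.5)))
bl=pz('w2',324.2,185,.2495-.0447); T=np.array([.622,-.188,.2495]);print('blade end in tool',M.T@(bl-T),pd('w2',324,192))
bu=pz('w2',324.3,215,.2495+.0033); print('upper blade end in tool',M.T@(bu-T))
```

```text
[ 0.6053 -0.1058  0.084 ] [ 0.6204 -0.179   0.084 ] [ 0.6128 -0.1424  0.084 ] 101.6386349537605 0.07476402097093214
depth near slot [ 0.6045 -0.1298  0.085 ] [ 0.6182 -0.1266  0.0911] [ 0.6035 -0.1     0.0861] [ 0.6096 -0.1301  0.0645] [ 0.6209 -0.1853  0.0855]
tri +y [ 0.605  -0.1071  0.088 ] -y [ 0.6205 -0.1799  0.0802]
blade end in tool [ 0.0282 -0.0001  0.0447] [ 0.6161 -0.1602  0.219 ]
upper blade end in tool [ 0.0283 -0.     -0.0033]
```

Request:
drive_tool --plan '[{"angular": [0, 0, 0], "delta_pos": [0.04, 0.0002, 0], "grip": 0}, {"angular": [0, 0, 0], "delta_pos": [0.0406, 0.0001, 0.03], "grip": 0}, {"angular": [0, 0, 0], "delta_pos": [0, 0, 0.06], "grip": 0}, {"angular": [0, 0, 0], "delta_pos": [0, 0, 0.0425], "grip": 0}, {"angular": [0, 0, 0], "delta_pos": [0, 0, 0], "grip": 0}, {"angular": [0, 0, 0], "delta_pos": [0, 0, 0], "grip": 0}]'

```text
time: 7.75
eef_pos: [0.6136, -0.142, 0.1712]
tcp_rot: [0.001, 0.633, 0.774, 0.001]
wrist_force: [0.5, -0.1, -0.7]
opening: 0.0118
grip_force: 45.0
```

Run:
```python
from h import *
plan([(.6124,-.1406,.125,101.64,4)]); snap('wrist','w3');snap('scene','s3')
a=cv2.imread('pics/w3.png')[100:300,225:425];b=cv2.imread('pics/s3.png')[130:230,200:300]
cv2.imwrite('pics/c4.png',np.hstack([cv2.resize(x,(400,400),interpolation=cv2.INTER_CUBIC) for x in(a,b)]))
```

```text
at [ 0.6136 -0.142   0.1712] 101.51 tilt [ 1.8e-03  2.0e-04 -1.0e+00] t 7.75 F [ 0.5 -0.1 -0.7]
[0,0,-0.0004] [0.0007,-0.0004,0.0193]
[0,0,-0.0004] [0.0007,-0.0004,0.0193]
[0,0,-0.0004] [0.0007,-0.0004,0.0193]
[0,0,-0.0004] [0.0007,-0.0004,0.0193]
```

View pics/c4.png

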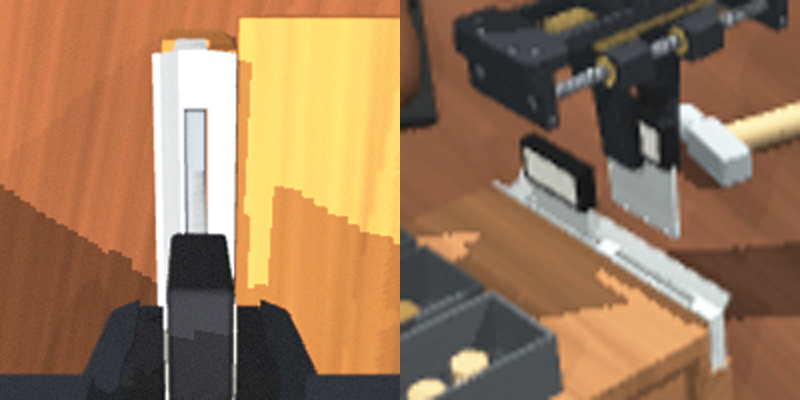

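The blade hangs above the empty bay, and the slot centre (col 323) sits about 1 mm to the tool's −y side. I'll shift slightly and descend into the flare.

Request:
drive_tool --plan '[{"angular": [0, 0, 0], "delta_pos": [0.001, -0.0014, 0.0], "grip": 0}, {"angular": [0, 0, 0], "delta_pos": [0, 0, 0.02], "grip": 0}, {"angular": [0, 0, 0], "delta_pos": [0, 0, 0.02], "grip": 0}, {"angular": [0, 0, 0], "delta_pos": [0, 0, 0.015], "grip": 0}, {"angular": [0, 0, 0], "delta_pos": [0, 0, 0.01], "grip": 0}, {"angular": [0, 0, 0], "delta_pos": [0, 0, 0.01], "grip": 0}, {"angular": [0, 0, 0], "delta_pos": [0, 0, 0], "grip": 0}, {"angular": [0, 0, 0], "delta_pos": [0, 0, 0], "grip": 0}]' --force 50

```text
time: 8.85
eef_pos: [0.612, -0.1422, 0.1253]
tcp_rot: [0.0, 0.633, 0.774, 0.0]
wrist_force: [0.3, -0.5, -0.4]
opening: 0.0117
grip_force: 50.0
```

Request:
drive_tool --plan '[{"angular": [0, 0, 0], "delta_pos": [0, 0, 0.01], "grip": 0}, {"angular": [0, 0, 0], "delta_pos": [0, 0, 0.01], "grip": 0}, {"angular": [0, 0, 0], "delta_pos": [0, 0, 0.005], "grip": 0}, {"angular": [0, 0, 0], "delta_pos": [0, 0, 0.004], "grip": 0}, {"angular": [0, 0, 0], "delta_pos": [0, 0, 0], "grip": 0}, {"angular": [0, 0, 0], "delta_pos": [0, 0, 0], "grip": 0}]'

```text
time: 9.6
eef_pos: [0.6117, -0.1423, 0.1079]
tcp_rot: [0.0, 0.633, 0.774, -0.0]
wrist_force: [-1.5, -0.3, 4.1]
opening: 0.0116
grip_force: 50.0
```

Request:
drive_tool --plan '[{"angular": [0, 0, 0], "delta_pos": [0, 0, 0.004], "grip": 0}, {"angular": [0, 0, 0], "delta_pos": [0, 0, 0.003], "grip": 0}, {"angular": [0, 0, 0], "delta_pos": [0, 0, 0], "grip": 0}, {"angular": [0, 0, 0], "delta_pos": [0, 0, 0], "grip": 0}]'

```text
time: 10.1
eef_pos: [0.6118, -0.1423, 0.1039]
tcp_rot: [0.0, 0.633, 0.774, -0.0]
wrist_force: [-2.7, -0.2, 7.6]
opening: 0.0115
grip_force: 50.0
```

Request:
drive_tool --plan '[{"angular": [0, 0, 0], "delta_pos": [0, -0.001, 0.002], "grip": 0}, {"angular": [0, 0, 0], "delta_pos": [0, 0, 0.002], "grip": 0}, {"angular": [0, 0, 0], "delta_pos": [0, 0, 0], "grip": 0}, {"angular": [0, 0, 0], "delta_pos": [0, 0, 0], "grip": 0}]' --force 58

```text
time: 10.6
eef_pos: [0.6119, -0.1423, 0.1026]
tcp_rot: [0.001, 0.633, 0.774, 0.0]
wrist_force: [-2.5, 0.3, 13.2]
opening: 0.0112
grip_force: 58.0
```

Request:
drive_tool --plan '[{"angular": [0, 0, 0], "delta_pos": [0, 0, 0.002], "grip": 0}, {"angular": [0, 0, 0], "delta_pos": [0, 0, 0], "grip": 0}, {"angular": [0, 0, 0], "delta_pos": [0, 0, 0], "grip": 0}]'

```text
time: 10.98
eef_pos: [0.6121, -0.1423, 0.1025]
tcp_rot: [0.001, 0.633, 0.774, 0.0]
wrist_force: [-5.1, 0.1, 20.9]
opening: 0.0109
grip_force: 58.0
```

Request:
drive_tool --plan '[{"angular": [0, 0, 0], "delta_pos": [0, 0, 0], "grip": 0}, {"angular": [0, 0, 0], "delta_pos": [0, 0, 0], "grip": 0}, {"angular": [0, 0, 0], "delta_pos": [0, 0, 0], "grip": 0}, {"angular": [0, 0, 0], "delta_pos": [0, 0, 0], "grip": 0}]'

```text
time: 11.48
eef_pos: [0.6121, -0.1423, 0.1025]
tcp_rot: [0.001, 0.633, 0.774, 0.0]
wrist_force: [-5.5, 0.0, 20.1]
opening: 0.0114
grip_force: 58.0
```

Run:
```python
from h import *
plan([]); snap('scene','s5');snap('wrist','w5')
a=cv2.imread('pics/w5.png')[100:300,225:425];b=cv2.imread('pics/s5.png')[130:230,200:300]
cv2.imwrite('pics/c5.png',np.hstack([cv2.resize(x,(400,400),interpolation=cv2.INTER_CUBIC) for x in(a,b)]))
```

```text
at [ 0.6121 -0.1423  0.1025] 101.46 tilt [ 0.0024 -0.001  -1.    ] t 11.475 F [-5.5  0.  20.1]
```

View pics/c5.png

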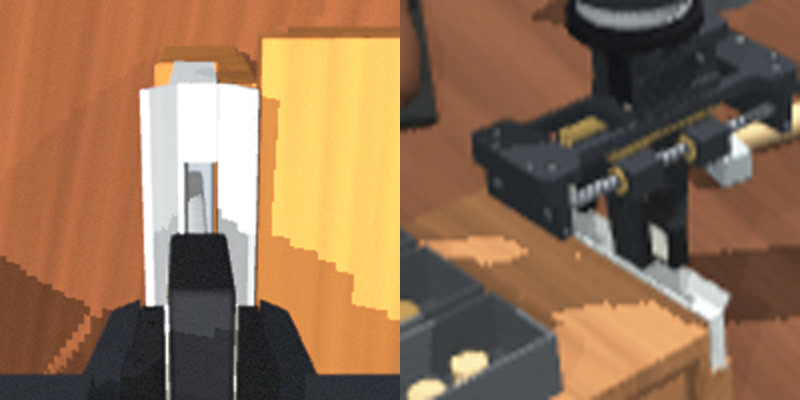

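The holder's blade sits in the empty bay, with the head just above the mouth and centred in the grip. The force of about 20 N is steady and the height matches the hard stop (TCP 0.1025 against 0.1027 predicted).

```bash
python3 -c "
from h import *
print(job_done())"
```

```text
the job is handed in; nothing more can be done
None
```

The narrow ticket holder is in the empty bay and the job is handed in at about 11.5 s. The arm is still holding it pressed down with a steady 20 N, at the height where the sprung strip should be fully down. The move kept clear of the wide holder, tin and hammer, and the verdict was not shown.

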